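Close the dish clamp to its gauge mark with the knurled wheel

TASK

Set the dish clamp for the next culture dish: with a fingertip on top of the knurled wheel, roll it, stroke after stroke, until the jaw has closed far enough that its pointer stands square opposite the gauge mark (the small clip on the scale), then take the hand away. Move the jaw only by the wheel, never by touching the jaw itself, and leave the dish, vial, slide box and objective lens standing where they are.

Things in the scene. Friction and masses are not known exactly. Their poses are not given: they have to be found in the camera images.
- clamp: Dish clamp bolted to the bench, origin at its underside's centre; y = the way the jaw closes, z up. Dark base 160 (x) by 260 (y) by 12 mm. Grey wheel housing at the -y end: cheeks 6 mm thick at x = -20 and 20 mm, y -121 to -29, top 66 mm above the bench. Fixed aluminium jaw y 95 to 117 mm, top 48 mm. White scale strip 26 mm wide along y at x = 64 mm, top 18 mm. Stands up to 25 degrees askew.
- wheel: Knurled adjuster wheel between the housing's cheeks, diameter 72, width 24 mm. Origin at its centre: x 0, y -75, z 45 mm in the clamp's frame; axle along the clamp's x. Rolling its top towards the clamp's +y closes the jaw, 8 mm per radian (2.2 mm per 10 mm of rim travel); the other way opens it. Turns 5.25 rad from its start, needs about 1 N at the rim, stays where it is left.
- wheel_top (a point): Highest point of the wheel, 81 mm above the bench, where the finger rolls it; it stands 15 mm proud of the housing. Fixed round guards of 64 mm diameter, 8 mm thick, cover both sides of the wheel and end 4 mm inside its rim, so only the rim can be touched. The axle is rigid; a light press of about 3 to 10 N lets the fingertip drive the wheel by friction. The point does not turn with the wheel.
- jaw: Moving aluminium jaw, a block 92 mm along the clamp's x, 24 mm along y, 36 mm high; origin at the block's centre, 31 mm above the bench (top 49 mm). It slides along the clamp's y: at the start it is at y = 0 in the clamp's frame and can travel to y = 42 mm. Not to be touched.
- pointer (a point): Tip of the jaw's pointer, a black finger 4 mm wide, 6 mm high, sticking out on the +x side of the jaw; the point is the middle of its end's top edge, at x = 66 mm in the clamp's frame, 28 mm above the bench, over the white scale strip. It moves with the jaw.
- gauge: Gauge mark: black clip with a small round screw, 14 mm along x, 8 mm wide along y, 12 mm high, fixed on the scale strip 12 to 30 mm in the closing direction (+y) from the pointer's start. Origin: middle of its width, at its foot, 3 mm from its inner end, 18 mm above the bench; axes parallel to the clamp's. The pointer is opposite it when both have the same y in the clamp's frame.
- dish: Clear round culture dish, diameter 60 mm, 16 mm high, loose on the bench on the robot's side of the clamp; origin at the centre of its underside. Leave alone.
- vial: Amber vial with white cap, diameter 28 mm, 62 mm high, loose on the robot's side of the clamp; origin at the centre of its underside. Leave alone.
- slidebox: Grey slide box 85 x 35 x 30 mm, loose beyond the fixed jaw (+y end of the clamp); origin at the centre of its underside. Leave alone.
- objective: Steel microscope objective standing on end, diameter 30 mm, 42 mm high, loose on the far side of the clamp (+x); origin at the centre of its underside. Leave alone.

How it is judged:
By the outcome, as a careful person would: the job done as asked, in the order asked, and still so for the second after the job is handed in, with the robot touching nothing.
It also fails if it takes over 45 s, if anything falls off the work surface, if the arm or the gripper's body presses on something with over 40 N, if the wrist force passes 120 N, or if a joint passes its speed limit or range.

ROBOT

A 7-joint arm with a two-finger parallel gripper is mounted at the origin on the work surface. World frame = base frame: x ahead of the robot, y to its left, z up, the work surface at z = 0. Lengths are in mm, angles in rad, forces in N, time in s.
With the tool pointing down it reaches from about 425 to 975 mm from the base axis. Payload 16.7 kg.
Tool frame: the origin (TCP) lies on the centre line of the jaws, within the pads' length; the fingertips stand 17 mm ahead of it and the grasp point (between the pads) lies 2 mm behind it (ctrl.tips_ahead is the distance from the TCP to the fingertips, in mm); y points along the fingers, z is the direction in which the jaws open and shut, and the axes are right-handed (so a half turn about y gives the same grasp; the last joint's range is limited). The gripper opens to 85 mm and grips with 20 to 120 N. Pads are 22 mm wide; open, the fingers measure 114 mm over their backs; the gripper's body (76 mm by 85 mm) begins 54 mm behind the grasp point. The pads swing forward as they close: fully open they stand 13 mm farther back than shut.
Start: joints at [-0.149, 0.426, 0.074, 1.606, -0.034, 1.111, -0.067], TCP at [674.965, -0.02, 248.302] pointing down, gripper open.
Joint ranges: [-2.85, 2.85], [-0.5, 2.14], [-1.23, 1.37], [0.21, 2.46], [-1.02, 4.16], [0.16, 2.05], [-2.73, 2.73]. Speed limits (rad/s): [1.89, 1.89, 2.39, 2.39, 3.01, 3.01, 3.01].

INTERFACE

Orientations are given as [roll, pitch, yaw] about the fixed x, y, z axes, in that order (R = Rz(yaw) Ry(pitch) Rx(roll)).
In Python, from bench import ctrl, optics gives the robot as it stands.
- The arm moves only by the tool apply_moves, never from a script. Its arguments are lists of equal length, an entry for each row: "linear": the shift along the tool's x, y, z in m, a list of three; "rotation": the turn, a rotation vector about the tool's x, y, z in rad, a list of three; "jaw": the closure, from 0 (fully open) to 1 (shut). In form: {"linear": [[x, y, z], ...], "rotation": [[rx, ry, rz], ...], "jaw": [jaw, ...]}. A call has 1 to 5 rows; each row is the pose to reach, as a shift and turn from the pose measured when the call began, along the tool's axes at that moment; what a row does not reach only later rows make up. A row lasts 1/10 s, in which the tool goes at most 50 mm and 8.59 degrees, less where a joint would pass 70% of its speed; a pose out of reach is approached as far as the arm can. A call with a gripper value outside its range is refused whole. The fingers move at their own pace and stop on an object; "grip_force" is the grip in N (left out, the last holds). Time passes only in rows, so rows that repeat a pose let the fingers close. It gives the time, the measured TCP pose, the force and the opening at its end, in the units of the state.
- ctrl.get_obs(): the state, without advancing time (a new reading comes with each control period).
- optics.grab_frame(name): name is "scene" or "side" or "wrist"; returns a dict with "frame" (384x512x3 uint8, red, green, blue), "fx", "fy", "cx", "cy" (pixels), "rvec" (rotation vector, rad) and "tvec" (3), from world to camera coordinates, as OpenCV has them. Camera axes: x right, y down, z forward; pixel columns grow to the right and rows downward; lengths in mm; the calibration is good to about 2 mm. The wrist camera is an equidistant fisheye: a pixel r from the principal point sees the ray r / f radians off the axis. A picture is of the moment at which its call begins. There is no depth.
- ctrl.job_done(): hands the job in, once; it reports no verdict.
Trained networks look in the newest picture that a camera, given by its name, has taken for a name from the list of things; names that differ only in an ending like _2 or _b are one class to them, and where a whole thing is asked for, a point or a joint stands for the part that bears it (a point fixed in the world has none). Each returns a list of dicts, best first, with "conf" (0 to 1); they miss things now and then, are a little off and sometimes report something else, mostly with a low value. They report only what shows in the picture. A call takes as long as a camera call.
- optics.recognise(query, camera): "xy" ([column, row] in pixels, amid what is visible of it).
- optics.outline_of(query, camera): "mask" (384x512 bool, what is visible of it) and "xy" ([column, row] in pixels, amid what is visible of it).
The state is a dict: "clock": time; "qpos": joint angles; "qvel": joint speeds; "tau": joint torques, N m; "tool_pos": TCP position; "eef_rot": TCP orientation; "contact_force": force on the tool from outside, world axes, zero at the start; "torque": the same for the moment, N m; "gripper_width": opening from 0.0 (shut) to 1.0 (fully open).
Only numpy, scipy, OpenCV 4.12 (cv2) and the standard library are available. Lean on these libraries where they do the work, as an engineer would, in place of code of your own. Each camera call takes 0.05 s, during which the arm holds its last target. There are 200 camera calls.

## Working session

There is one attempt and no reset: what is moved stays moved. The work goes in short steps, Python scripts to look and compute and a tool call to move; the robot and the scene stay as the last step left them, time stands still between calls to the robot, and variables do not carry over. Pictures are saved under pics/ and viewed, about 8 in all and at most 12, crops included, and the job is handed in when it is done.

Besides the shell and the picture viewer there is one more tool, called after ">>>" by a JSON object that holds its "api" and its "payload". apply_moves: Moves the arm, as the interface text tells. Its arguments: {"type":"object","properties":{"linear":{"type":"array"},"rotation":{"type":"array"},"jaw":{"type":"array"},"grip_force":{"type":"number"}},"required":["linear","rotation","jaw"]}

```bash
mkdir -p pics; ls; python3 - <<'E'
from bench import ctrl, optics
import cv2,numpy as np
o=ctrl.get_obs();print({k:np.round(v,3) for k,v in o.items()},ctrl.tips_ahead)
for n in("scene","side"):
    f=optics.grab_frame(n);cv2.imwrite(f"pics/{n}0.png",f["frame"][:,:,::-1])
    print(n,[np.round(f[k],4) for k in("fx","fy","cx","cy","rvec","tvec")])
    for q in("clamp","wheel","wheel_top","jaw","pointer","gauge","dish","vial","objective","slidebox"):
        print(q,[(np.round(d["xy"],1),round(d["conf"],2)) for d in optics.recognise(q,n)[:2]])
E
```

```text
pics
{'clock': np.float64(0.0), 'qpos': array([-0.149,  0.427,  0.074,  1.607, -0.034,  1.111, -0.067]), 'qvel': array([ 0.   ,  0.   ,  0.001,  0.002, -0.001, -0.001,  0.001]), 'tau': array([ 1.0000e-03, -9.4984e+01,  3.7620e+00, -4.6352e+01,  1.9000e-02,
        1.0000e-02,  0.0000e+00]), 'tool_pos': array([ 6.74614e+02, -2.80000e-02,  2.47610e+02]), 'eef_rot': array([-1.572, -0.   , -1.571]), 'contact_force': array([-0.454, -0.288,  0.238]), 'torque': array([-0.054,  0.05 ,  0.012]), 'gripper_width': np.float64(0.999)} 17.0
scene [np.float64(350.0276), np.float64(350.0276), np.float64(258.5288), np.float64(194.6926), array([ 1.4814,  2.3176, -0.6833]), array([ 128.433 , -433.4731, 1013.1559])]
clamp [(array([180.1, 171.9]), 0.63)]
wheel [(array([147.4, 141.2]), 0.82), (array([245.7, 145.3]), 0.7)]
wheel_top [(array([181.4, 173. ]), 0.83)]
jaw [(array([170.6, 164. ]), 0.79)]
pointer [(array([170.2, 165.9]), 0.71)]
gauge []
dish [(array([242.7, 146.8]), 0.78)]
vial []
objective [(array([116.4, 197.2]), 0.62)]
slidebox [(array([258.6, 205.2]), 0.74)]
side [np.float64(368.0053), np.float64(368.0053), np.float64(255.7256), np.float64(189.034), array([ 2.1707, -0.8345,  0.4068]), array([-348.0958,  367.7128,  434.2368])]
clamp []
wheel [(array([364.7, 296.4]), 0.85)]
wheel_top [(array([323. , 290.6]), 0.73)]
jaw [(array([321.4, 269.9]), 0.92)]
pointer [(array([319.9, 271.2]), 0.82)]
gauge [(array([346.9, 254.6]), 0.58)]
dish [(array([228.8, 282.7]), 0.64), (array([385.9, 269.3]), 0.23)]
vial [(array([299.7, 359.9]), 0.69)]
objective [(array([385.1, 269.7]), 0.74), (array([228.6, 285.9]), 0.64)]
slidebox [(array([246.6, 219. ]), 0.56)]
```

```bash
python3 - <<'E'
import cv2
a=cv2.imread("pics/scene0.png")[90:270,60:300];cv2.imwrite("pics/s1.png",cv2.resize(a,None,fx=3.3,fy=3.3,interpolation=cv2.INTER_CUBIC))
a=cv2.imread("pics/side0.png")[180:384,190:430];cv2.imwrite("pics/d1.png",cv2.resize(a,None,fx=2.9,fy=2.9,interpolation=cv2.INTER_CUBIC))
E
```

```text
(no output)
```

View pics/s1.png

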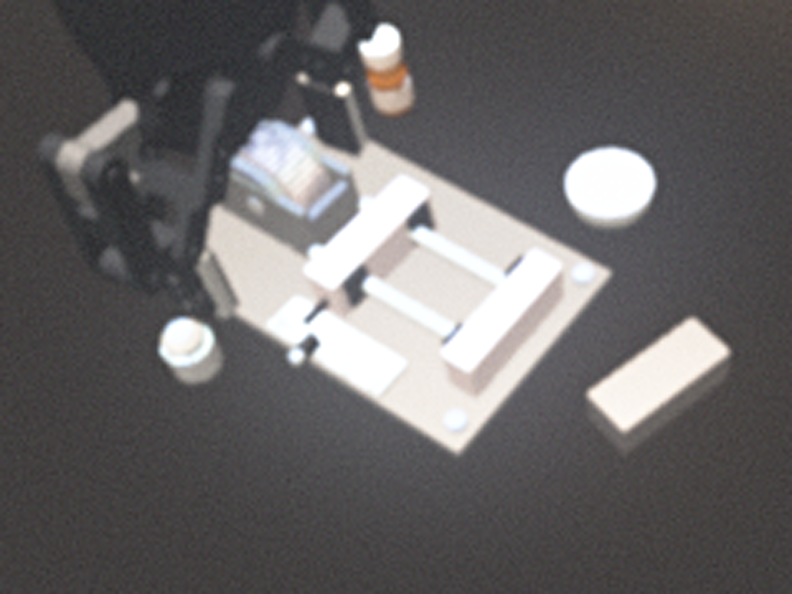

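View pics/d1.png

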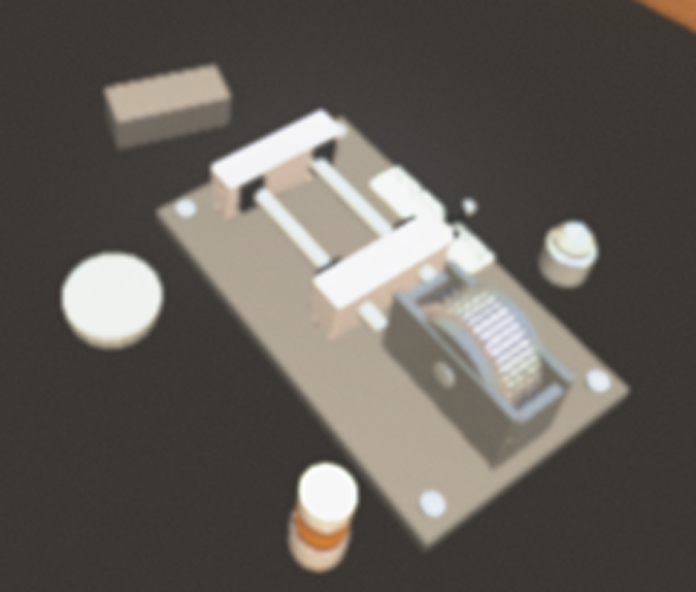

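```bash
cat > h.py <<'E'
from bench import ctrl, optics
import cv2,numpy as np,json
from scipy.spatial.transform import Rotation as R
from scipy.optimize import least_squares
def proj(P,f):
    P=np.atleast_2d(np.asarray(P,float)); c=P@cv2.Rodrigues(np.asarray(f["rvec"],float))[0].T+np.ravel(f["tvec"])
    if f.get("fish"):
        r=np.hypot(c[:,0],c[:,1]);t=np.arctan2(r,c[:,2]);n=c[:,:2]/r[:,None]*t[:,None]
    else: n=c[:,:2]/c[:,2:]
    return n*f["fx"]+[f["cx"],f["cy"]]
def W(p,P):
    P=np.atleast_2d(np.asarray(P,float)); c,s=np.cos(p[2]),np.sin(p[2])
    return np.c_[p[0]+c*P[:,0]-s*P[:,1],p[1]+s*P[:,0]+c*P[:,1],P[:,2]]
def grab(n):
    f=optics.grab_frame(n); f["fish"]=n=="wrist"; return f
E
python3 - <<'E'
from h import *
fs,fd=grab("scene"),grab("side")
C=[[-80,130,12],[80,130,12],[80,-130,12],[-80,-130,12]]
d=np.array([[157,210],[340,118],[628,390],[427,548]])/2.9+[190,180]
s=np.array([[612,270],[458,453]])/3.3+[60,90]
def r(p): return np.r_[(proj(W(p,C),fd)-d).ravel(),(proj(W(p,C[:2]),fs)-s).ravel()]
best=min((least_squares(r,[650,0,y]) for y in np.arange(-3,3.1,.5)),key=lambda z:z.cost)
p=best.x;print(p,np.degrees(p[2]),best.cost,np.round(best.fun,1))
np.save("p.npy",p)
for P in([0,-75,81],[66,0,28],[64,20,18],[0,0,49],[0,106,48]): print(P,W(p,P),proj(W(p,P),fs),proj(W(p,P),fd))
f=grab("wrist");print([np.round(f[k],3) for k in("fx","cx","cy","rvec","tvec")]);cv2.imwrite("pics/w0.png",f["frame"][:,:,::-1])
print(proj(W(p,[[66,0,28],[64,20,18],[0,-75,81]]),f))
for q in("pointer","gauge","wheel_top","vial","objective"): print(q,[(np.round(d["xy"],1),round(d["conf"],2)) for d in optics.recognise(q,"wrist")[:2]])
E
```

```text
[ 5.46428006e+02 -8.93965855e+01 -1.53110828e-01] -8.77260424261526 3.1051657177360252 [-1.  -0.2 -0.  -0.9  0.5 -0.2 -0.4 -0.8 -0.6 -0.8 -1.1 -1. ]
[0, -75, 81] [[ 534.98950876 -163.51919182   81.        ]] [[139.45246069 132.50921692]] [[357.67440096 289.46206463]]
[66, 0, 28] [[611.65589994 -99.46246334  28.        ]] [[150.90369287 185.92684311]] [[347.64735277 259.55780326]]
[64, 20, 18] [[612.72956313 -79.39140838  18.        ]] [[160.11236368 192.50678618]] [[338.40013257 256.19084329]]
[0, 0, 49] [[546.42800635 -89.39658547  49.        ]] [[170.42653922 158.19881701]] [[322.37856458 268.60948793]]
[0, 106, 48] [[562.59441628  15.36336485  48.        ]] [[211.18018162 181.78143061]] [[285.22247953 230.6367935 ]]
[np.float64(297.319), np.float64(253.53), np.float64(189.838), array([-2.861e+00, -1.000e-03,  0.000e+00]), array([-674.507,  -37.132,  380.044])]
[[205.29485559 240.97412599]
 [206.3489388  223.9155903 ]
 [145.08564504 300.78359208]]
pointer [(array([215.2, 231.7]), 0.39)]
gauge [(array([214.1, 232.3]), 0.67)]
wheel_top [(array([175. , 196.4]), 0.56)]
vial [(array([ 85.3, 268.6]), 0.95)]
objective [(array([240. , 272.4]), 0.63)]
```

View pics/w0.png

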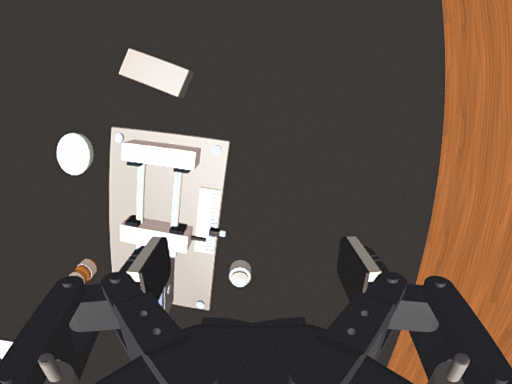

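>>> {"api": "apply_moves", "payload": {"linear": [[0.033,0.02,-0.028],[0.066,0.04,-0.056],[0.098,0.058,-0.084],[0.131,0.078,-0.112],[0.163,0.0976,-0.1396]], "rotation": [[0,0.03,0],[0,0.06,0],[0,0.09,0],[0,0.12,0],[0,0.153,0]], "jaw": [1,1,1,1,1], "grip_force": 30}}

```text
clock: 2.0
tool_pos: [534.1, -164.2, 150.3]
eef_rot: [-1.57, -0.0, -1.725]
contact_force: [1.3, -0.5, -0.5]
gripper_width: 0.143
```

>>> {"api": "apply_moves", "payload": {"linear": [[0,0,0],[0,0,0],[0,0,0]], "rotation": [[0,0,0],[0,0,0],[0,0,0]], "jaw": [1,1,1]}}

```text
clock: 2.3
tool_pos: [535.2, -163.4, 150.8]
eef_rot: [-1.569, 0.0, -1.724]
contact_force: [-0.7, 0.4, 0.0]
gripper_width: -0.004
```

```bash
python3 - <<'E'
from h import *
o=ctrl.get_obs();print({k:np.round(o[k],3) for k in("clock","tool_pos","eef_rot","contact_force","gripper_width")},ctrl.tips_ahead)
p=np.load("p.npy");f=grab("wrist");cv2.imwrite("pics/w1.png",cv2.resize(f["frame"][:,:,::-1],None,fx=1.55,fy=1.55,interpolation=cv2.INTER_CUBIC))
print(f["rvec"],f["tvec"],proj(W(p,[[66,0,28],[64,20,18],[0,-75,81]]),f))
for q in("pointer","gauge","wheel_top","jaw"): print(q,[(np.round(d["xy"],1),round(d["conf"],2)) for d in optics.recognise(q,"wrist")[:2]])
E
```

```text
{'clock': np.float64(2.3), 'tool_pos': array([ 535.193, -163.44 ,  150.828]), 'eef_rot': array([-1.569,  0.   , -1.724]), 'contact_force': array([-0.698,  0.423,  0.022]), 'gripper_width': np.float64(-0.004)} 17.0
[-2.85330623  0.21782453  0.02851369] [-553.6180159   -86.57798756  263.28645644] [[331.51955444 102.85316461]
 [326.78211451  80.46181181]
 [253.67286582 208.34399729]]
pointer []
gauge [(array([345.8,  87.3]), 0.57)]
wheel_top [(array([254.6, 111.2]), 0.69)]
jaw [(array([254.1, 100.7]), 0.78)]
```

View pics/w1.png

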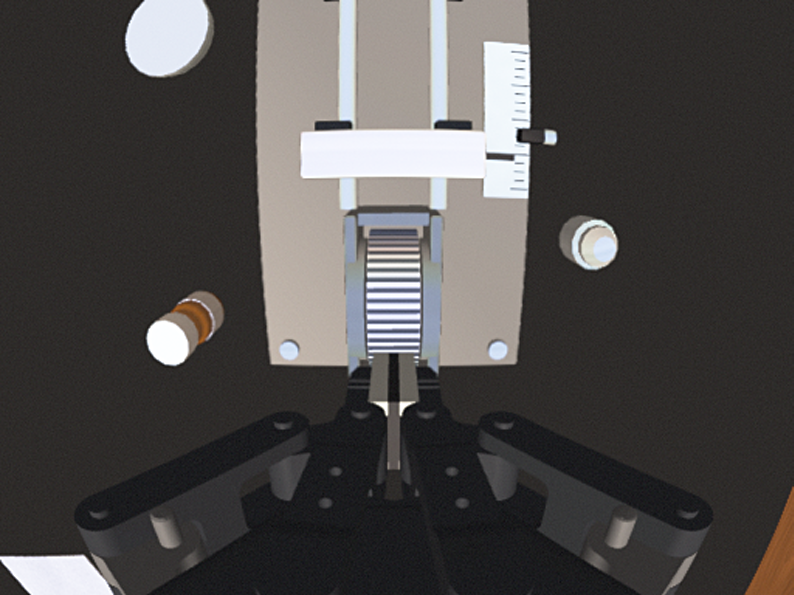

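```bash
cat >> h.py <<'E'
def ray_plane(uv,f,z):
    uv=np.atleast_2d(uv);d=(uv-[f["cx"],f["cy"]])/f["fx"];t=np.hypot(*d.T)
    c=np.c_[d/t[:,None]*np.sin(t)[:,None],np.cos(t)]
    Rm=cv2.Rodrigues(np.asarray(f["rvec"],float))[0];o=-Rm.T@np.ravel(f["tvec"]);w=c@Rm
    return o+w*((z-o[2])/w[:,2])[:,None]
def inv(p,X):
    c,s=np.cos(p[2]),np.sin(p[2]);d=X[:,:2]-p[:2];return np.c_[c*d[:,0]+s*d[:,1],-s*d[:,0]+c*d[:,1]]
def show(f,name,c,r):
    c,r=int(c),int(r);a=f["frame"][r-25:r+25,c-30:c+30,::-1];cv2.imwrite(name,cv2.resize(a,None,fx=12,fy=12,interpolation=cv2.INTER_CUBIC))
E
python3 - <<'E'
from h import *
f=grab("wrist");np.save("f1.npy",f["frame"])
g=f["frame"].mean(2).astype(int)
print(g[76:116,314:352:2])
show(f,"pics/z1.png",333,95)
E
```

```text
[[250 245 245 246 245 247 246 247 232 176 207 228 243 253 176  33  46  40
   43]
 [250 246 246 246 246 246 248 247 248 210 197 179 159 140 142  34  45  43
   43]
 [249 245 246 246 246 247 247 246 248 250 250 246 241 240 190  38  40  41
   44]
 [249 246 245 245 246 246 247 247 247 249 250 249 250 252 186  36  43  42
   45]
 [248 245 246 245 246 246 246 247 247 248 250 251 250 252 186  36  43  42
   43]
 [247 246 246 245 246 246 247 247 247 248 246 252 252 255 185  36  44  38
   42]
 [250 245 246 246 245 246 247 246 247 238 169 180 145 156 113  29  32  35
   37]
 [249 246 246 245 246 246 247 246 247 252 101  43  57  56  56  52  51  45
   39]
 [247 246 245 245 246 246 246 246 247 253  82  10  57  58  60  59  56  57
   44]
 [244 246 245 246 246 246 246 247 245 253  68   9  69  62  64  63  59  55
   49]
 [242 246 245 245 245 246 246 246 246 253  72  11  75  69  65  58  59  59
   51]
 [242 246 245 245 245 246 247 246 246 249  58   9  75  68  64  64  59  59
   55]
 [238 246 245 246 246 245 246 246 247 249  49  14  75  68  69  61  62  58
   51]
 [233 246 244 246 245 246 247 246 245 253  67  
[... 1440 characters left out ...]
 246 246 248 250 249 248 251  86  43  45  38
   44]
 [234 246 245 246 246 246 246 246 246 247 249 248 247 251  85  35  41  39
   43]
 [226 246 245 246 246 247 246 246 247 235 240 244 242 252  86  39  42  43
   42]
 [221 246 246 246 246 247 246 246 246 203 180 185 204 251  64  39  42  42
   41]
 [225 246 246 246 246 246 246 245 246 240 228 217 215 252  70  38  46  42
   43]
 [229 246 246 245 246 246 246 245 244 246 247 248 247 251  81  38  39  43
   42]
 [243 246 246 246 246 245 246 245 245 245 246 246 246 252  91  38  43  41
   38]
 [246 246 246 245 245 245 245 244 245 246 248 248 247 252  93  38  42  46
   45]
 [248 245 246 245 245 245 244 245 245 238 245 250 248 252  82  38  42  41
   43]]
```

View pics/z1.png

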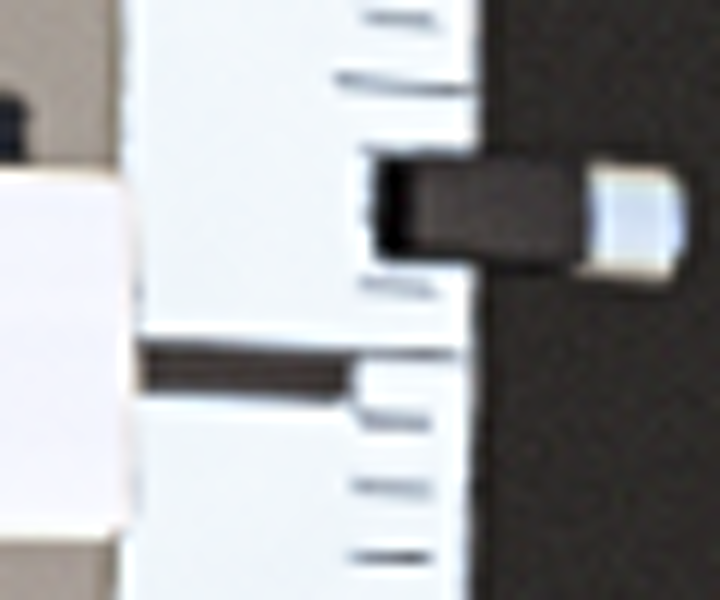

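```bash
python3 - <<'E'
from h import *
f=grab("wrist");p=np.load("p.npy")
Rm=cv2.Rodrigues(np.asarray(f["rvec"],float))[0];print("cam",-Rm.T@np.ravel(f["tvec"]),inv(p,(-Rm.T@np.ravel(f["tvec"]))[None]))
for uv,z in(((330,98.5),28),((330,103),28),((338,82.1),30),((338,91.6),30),((338,91.6),18)): print(uv,z,inv(p,ray_plane(uv,f,z)))
E
```

```text
cam [544.74451486 -94.23564474 277.42081392] [[-0.92577612 -5.03920399]]
(330, 98.5) 28 [[63.80943129  3.29202341]]
(330, 103) 28 [[63.89226338 -0.56701746]]
(338, 82.1) 30 [[70.09559596 17.67751419]]
(338, 91.6) 30 [[70.21420305  9.52050526]]
(338, 91.6) 18 [[73.66451807 10.22665649]]
```

>>> {"api": "apply_moves", "payload": {"linear": [[0.01,0.02,0],[0.01,0.04,0],[0.01,0.048,0],[0.01,0.05,0],[0.01,0.05,0]], "rotation": [[0,0,0],[0,0,0],[0,0,0],[0,0,0],[0,0,0]], "jaw": [1,1,1,1,1]}}

```text
clock: 3.15
tool_pos: [533.2, -173.5, 100.6]
eef_rot: [-1.57, 0.0, -1.724]
contact_force: [0.3, 0.3, 0.8]
gripper_width: 0.006
```

>>> {"api": "apply_moves", "payload": {"linear": [[0,0.001,0],[0,0.002,0],[0,0.003,0],[0,0.003,0]], "rotation": [[0,0,0],[0,0,0],[0,0,0],[0,0,0]], "jaw": [1,1,1,1]}}

```text
clock: 3.55
tool_pos: [533.4, -173.5, 97.9]
eef_rot: [-1.569, 0.0, -1.724]
contact_force: [1.3, 0.4, 1.6]
gripper_width: 0.003
```

>>> {"api": "apply_moves", "payload": {"linear": [[0,0.001,0],[0,0.001,0]], "rotation": [[0,0,0],[0,0,0]], "jaw": [1,1]}}

```text
clock: 3.75
tool_pos: [533.6, -173.6, 97.4]
eef_rot: [-1.569, 0.0, -1.724]
contact_force: [-3.4, 0.9, 10.8]
gripper_width: -0.002
```

>>> {"api": "apply_moves", "payload": {"linear": [[-0.004,0.0005,0],[-0.008,0.0005,0],[-0.012,0.0005,0],[-0.016,0.0005,0],[-0.02,0.0005,0]], "rotation": [[0,0,0],[0,0,0],[0,0,0],[0,0,0],[0,0,0]], "jaw": [1,1,1,1,1]}}

```text
clock: 4.25
tool_pos: [536.6, -154.0, 97.8]
eef_rot: [-1.569, -0.0, -1.725]
contact_force: [-5.7, -0.1, 13.6]
gripper_width: -0.001
```

```bash
cat >> h.py <<'E'
def edges(col,lo,hi):  # rising/falling half crossings of a dark run
    b=np.flatnonzero(col[lo:hi]<150)+lo
    return b
def report(p,name=None):
    o=ctrl.get_obs();print(round(float(o["clock"]),2),np.round(o["tool_pos"],1),np.round(o["contact_force"],1))
    f=grab("wrist");g=f["frame"].mean(2)
    uv=proj(W(p,[[60,0,28],[60,18,28],[60,-12,28],[73,14,30]]),f)
    # clamp-frame rectified strip, 0.1 mm/px
    def prof(x,z):
        y=np.arange(-8,26,.1);q=proj(W(p,np.c_[np.full_like(y,x),y,np.full_like(y,z)]),f).astype(np.float32)
        return y,cv2.remap(g.astype(np.float32),q[:,0],q[:,1],cv2.INTER_LINEAR).ravel()
    for lab,xs,z in(("ptr",(58,60,62),28),("clip",(68,69,70),30)):
        for x in xs:
            y,v=prof(x,z);d=v<150;e=np.flatnonzero(np.diff(d.astype(int)))
            r=[(round(y[a],1),round(y[b],1)) for a,b in zip(e,e[1:]) if d[a+1] and y[b]-y[a]>1.5]
            print(lab,x,r,[round((a+b)/2,2) for a,b in r])
    if name: show(f,name,*uv[3])
E
python3 -c "
from h import *
report(np.load('p.npy'))"
```

```text
4.25 [ 536.6 -154.    97.8] [-5.7 -0.1 13.6]
ptr 58 [(np.float64(4.0), np.float64(7.7))] [np.float64(5.85)]
ptr 60 [(np.float64(3.9), np.float64(7.7))] [np.float64(5.8)]
ptr 62 [(np.float64(4.2), np.float64(7.7))] [np.float64(5.95)]
clip 68 [(np.float64(9.9), np.float64(18.1))] [np.float64(14.0)]
clip 69 [(np.float64(9.8), np.float64(18.1))] [np.float64(13.95)]
clip 70 [(np.float64(9.8), np.float64(18.1))] [np.float64(13.95)]
```

>>> {"api": "apply_moves", "payload": {"linear": [[0,-0.007,0],[0.01,-0.007,0],[0.02,-0.007,0],[0.02,-0.002,0],[0.02,0.0,0]], "rotation": [[0,0,0],[0,0,0],[0,0,0],[0,0,0],[0,0,0]], "jaw": [1,1,1,1,1]}}

```text
clock: 4.8
tool_pos: [533.4, -173.8, 97.1]
eef_rot: [-1.569, 0.0, -1.725]
contact_force: [-4.2, -3.3, 23.5]
gripper_width: -0.003
```

>>> {"api": "apply_moves", "payload": {"linear": [[0,0.0005,0],[0,0.0005,0]], "rotation": [[0,0,0],[0,0,0]], "jaw": [1,1]}}

```text
clock: 5.0
tool_pos: [533.4, -174.5, 97.1]
eef_rot: [-1.569, -0.0, -1.726]
contact_force: [-6.8, -2.4, 17.7]
gripper_width: -0.001
```

Force is a little high; ease off slightly while stroking.

>>> {"api": "apply_moves", "payload": {"linear": [[-0.004,-0.0003,0],[-0.008,0.0,0],[-0.012,0.0,0],[-0.016,0.0,0],[-0.02,0.0,0]], "rotation": [[0,0,0],[0,0,0],[0,0,0],[0,0,0],[0,0,0]], "jaw": [1,1,1,1,1]}}

```text
clock: 5.5
tool_pos: [536.5, -154.7, 97.7]
eef_rot: [-1.569, -0.0, -1.726]
contact_force: [-7.4, 0.1, 20.2]
gripper_width: -0.002
```

```bash
python3 -c "
from h import *
report(np.load('p.npy'))"
```

```text
5.5 [ 536.5 -154.7   97.7] [-7.4  0.1 20.2]
ptr 58 [(np.float64(8.6), np.float64(12.2))] [np.float64(10.4)]
ptr 60 [(np.float64(8.5), np.float64(12.2))] [np.float64(10.35)]
ptr 62 [(np.float64(8.5), np.float64(12.4))] [np.float64(10.45)]
clip 68 [(np.float64(10.0), np.float64(18.1))] [np.float64(14.05)]
clip 69 [(np.float64(10.0), np.float64(18.2))] [np.float64(14.1)]
clip 70 [(np.float64(10.1), np.float64(18.1))] [np.float64(14.1)]
```

>>> {"api": "apply_moves", "payload": {"linear": [[0,-0.007,0],[0.01,-0.007,0],[0.02,-0.007,0],[0.02,-0.003,0],[0.02,-0.001,0]], "rotation": [[0,0,0],[0,0,0],[0,0,0],[0,0,0],[0,0,0]], "jaw": [1,1,1,1,1]}}

```text
clock: 6.05
tool_pos: [533.1, -174.2, 97.8]
eef_rot: [-1.57, 0.0, -1.727]
contact_force: [-0.4, -0.1, -0.0]
gripper_width: -0.003
```

>>> {"api": "apply_moves", "payload": {"linear": [[0,0.0005,0],[0,0.0005,0]], "rotation": [[0,0,0],[0,0,0]], "jaw": [1,1]}}

```text
clock: 6.25
tool_pos: [533.2, -174.4, 97.4]
eef_rot: [-1.569, -0.0, -1.727]
contact_force: [-3.0, -1.8, 8.6]
gripper_width: -0.001
```

>>> {"api": "apply_moves", "payload": {"linear": [[-0.004,0.0002,0],[-0.008,0.0002,0],[-0.012,0.0002,0],[-0.014,0.0002,0],[-0.014,0.0002,0]], "rotation": [[0,0,0],[0,0,0],[0,0,0],[0,0,0],[0,0,0]], "jaw": [1,1,1,1,1]}}

```text
clock: 6.75
tool_pos: [535.5, -160.1, 97.8]
eef_rot: [-1.569, 0.0, -1.727]
contact_force: [-5.7, 1.5, 19.5]
gripper_width: -0.001
```

```bash
python3 -c "
from h import *
report(np.load('p.npy'))"
```

```text
6.75 [ 535.5 -160.1   97.8] [-5.7  1.5 19.5]
ptr 58 [(np.float64(11.8), np.float64(15.8))] [np.float64(13.8)]
ptr 60 [(np.float64(11.8), np.float64(15.8))] [np.float64(13.8)]
ptr 62 [(np.float64(11.8), np.float64(15.9))] [np.float64(13.85)]
clip 68 [(np.float64(9.7), np.float64(17.7))] [np.float64(13.7)]
clip 69 [(np.float64(9.7), np.float64(17.7))] [np.float64(13.7)]
clip 70 [(np.float64(9.7), np.float64(17.9))] [np.float64(13.8)]
```

>>> {"api": "apply_moves", "payload": {"linear": [[0,-0.004,0],[0,-0.02,0],[0,-0.05,0],[0,-0.05,0],[0,-0.05,0]], "rotation": [[0,0,0],[0,0,0],[0,0,0],[0,0,0],[0,0,0]], "jaw": [1,1,1,1,1]}}

```text
clock: 7.3
tool_pos: [535.7, -159.9, 148.0]
eef_rot: [-1.568, 0.001, -1.726]
contact_force: [-0.5, 0.9, -0.5]
gripper_width: 0.001
```

```bash
python3 -c "
from h import *
report(np.load('p.npy'),'pics/z2.png')"
```

```text
7.3 [ 535.7 -159.9  148. ] [-0.5  0.9 -0.5]
ptr 58 [(np.float64(11.8), np.float64(15.7))] [np.float64(13.75)]
ptr 60 [(np.float64(11.9), np.float64(15.8))] [np.float64(13.85)]
ptr 62 [(np.float64(11.9), np.float64(15.8))] [np.float64(13.85)]
clip 68 [(np.float64(9.8), np.float64(17.9))] [np.float64(13.85)]
clip 69 [(np.float64(9.8), np.float64(17.9))] [np.float64(13.85)]
clip 70 [(np.float64(9.9), np.float64(18.1))] [np.float64(14.0)]
```

View pics/z2.png

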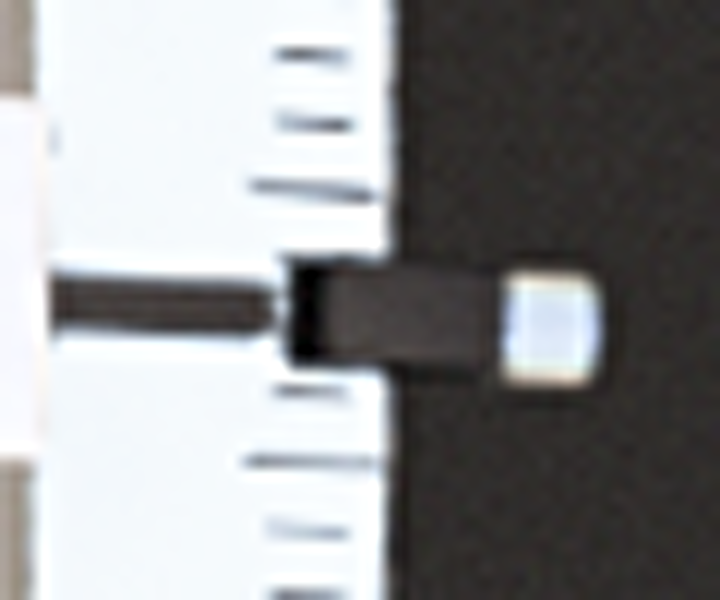

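>>> {"api": "apply_moves", "payload": {"linear": [[0,-0.03,0],[0,-0.06,0],[0,-0.09,0],[0,-0.09,0],[0,-0.09,0]], "rotation": [[0,0,0],[0,0,0],[0,0,0],[0,0,0],[0,0,0]], "jaw": [1,1,1,1,1]}}

```text
clock: 7.85
tool_pos: [535.0, -159.7, 236.7]
eef_rot: [-1.57, 0.001, -1.726]
contact_force: [-0.6, 0.2, -0.6]
gripper_width: 0.0
```

```bash
python3 -c "
from h import *
report(np.load('p.npy'));f=grab('side')
a=cv2.imread('pics/side0.png')[:,:,::-1].astype(int)
d=np.abs(f['frame']-a).max(2)
for n,(r0,r1,c0,c1) in dict(dish=(265,302,208,250),slidebox=(200,233,222,272),vial=(338,378,288,315),objective=(254,282,374,398),jaw=(250,300,295,355)).items(): print(n,int((d[r0:r1,c0:c1]>60).sum()))
print(ctrl.job_done())"
```

```text
7.85 [ 535.  -159.7  236.7] [-0.6  0.2 -0.6]
ptr 58 [(np.float64(12.4), np.float64(15.5))] [np.float64(13.95)]
ptr 60 [(np.float64(12.4), np.float64(15.4))] [np.float64(13.9)]
ptr 62 [(np.float64(12.3), np.float64(15.3))] [np.float64(13.8)]
clip 68 [(np.float64(10.2), np.float64(17.9))] [np.float64(14.05)]
clip 69 [(np.float64(10.1), np.float64(18.0))] [np.float64(14.05)]
clip 70 [(np.float64(10.1), np.float64(18.0))] [np.float64(14.05)]
dish 0
slidebox 0
vial 0
objective 0
jaw 394
the job is handed in; nothing more can be done
None
```

The jaw is set and the job is handed in. With the gripper shut I rolled the wheel's top in three strokes of about 20, 20 and 14 mm, which closed the jaw about 12.3 mm. Then I lifted the hand straight up, clear of everything.

- **Alignment:** after lifting off, the wrist camera measured the pointer at y ≈ 13.8 mm and the gauge clip at ≈ 13.9 mm. From higher up it read 13.9 and 14.05 mm. They agree to within about 0.2 mm, and the close-up picture shows the pointer opposite the clip. Both readings sit about 1.4 mm high in absolute terms because of my clamp pose fit, which cancels in the difference.
- **Other objects:** the side camera shows no change at the dish, vial, slide box or objective compared with the start.
- **Press force:** it sometimes exceeded the suggested 3 to 10 N, with a highest reading of about 23 N. That was only the fingertip on the wheel rim, and is well below the limits.
- **Time:** the job took about 8 s of the 45 s allowed.

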